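Advance the sample carriers in the inspection tray

ROBOT

A 7-joint arm with a two-finger parallel gripper is mounted at the origin on the work surface. World frame = base frame: x ahead of the robot, y to its left, z up, the work surface at z = 0. Lengths are in m, angles in degrees, forces in N, time in s.
With the tool pointing down it reaches from about 0.425 to 0.875 m from the base axis. Payload 4.7 kg.
Tool frame: the origin (TCP) lies at the very end of the fingers, on their centre line; the grasp point (between the pads) lies 19 mm behind it; z points along the fingers, y is the line along which they close (so a half turn about z gives the same grasp; the last joint's range is limited). The gripper opens to 87 mm and grips with 3 to 60 N. Pads are 19 mm wide; open, the fingers measure 117 mm over their backs; the gripper's body (75 mm by 190 mm) begins 51 mm behind the grasp point.
Start: joints at [66.125, 18.392, -4.016, 83.108, 1.295, 78.541, -3.26], TCP at [0.271, -0.591, 0.223] pointing down, gripper open.
Joint ranges: [-163.93, 163.93], [-17.29, 119.83], [-79.2, 71.16], [3.27, 140.29], [-89.18, 269.18], [5.43, 117.66], [-154.24, 154.24]. Speed limits (degrees/s): [147.25, 147.25, 180, 180, 180, 180, 180].

INTERFACE

Orientations are given as [roll, pitch, yaw] about the fixed x, y, z axes, in that order (R = Rz(yaw) Ry(pitch) Rx(roll)).
In Python, from cell import get_obs, read_camera, sign_off, silhouettes gives the robot as it stands.
- The arm moves only by the tool play_rows, never from a script. Its argument "steps" is a list that holds one entry, the list of rows, each a list of 7 numbers: the shift along the tool's x, y, z in m, then the turn, a rotation vector about the tool's x, y, z in rad, then the finger opening in m, from 0 to 0.087. A call has 1 to 12 rows; each row shifts and turns the commanded pose from where the row before left it, along the tool's axes as they then stand; what a row does not reach is not made up. A row lasts 1/10 s, in which the tool goes at most 50 mm and 8.59 degrees, less where a joint would pass 70% of its speed; a pose out of reach is approached as far as the arm can. A call is refused whole if a number of a shift passes 0.05 or a number of a turn 0.15, either way. A call with a gripper value outside its range is refused whole. The fingers move at their own pace and stop on an object; "force" is the grip in N (left out, the last holds). Time passes only in rows, so rows that do not move let the fingers close. It gives the time, the measured TCP pose, the force, the opening and the grip force at its end, in the units of the state.
- get_obs(): the state, without advancing time (a new reading comes with each control period).
- read_camera(name): name is "side" or "top" or "wrist"; returns a dict with "frame" (480x640x3 uint8, red, green, blue), "intrinsics" (3x3 intrinsics, pixels), "k1" (the pictures are not rectified: a ray, as slopes to the right and down, at radius r is drawn at 1 + k1 r^2 times it, then the intrinsics apply), "view" (4x4, takes a point from world to camera coordinates). Camera axes: x right, y up, looking along -z (the intrinsics and any distortion apply to the point x, -y, -z); pixel columns grow to the right and rows downward; lengths in m; the calibration is good to about 2 mm. A picture is of the moment at which its call begins. There is no depth.
- sign_off(): hands the job in; it is judged then, once.
Trained networks look in the newest picture that a camera, given by its name, has taken for a name from the list of things; names that differ only in an ending like _2 or _b are one class to them, and where a whole thing is asked for, a point or a joint stands for the part that bears it (a point fixed in the world has none). Each returns a list of dicts, best first, with "p" (0 to 1); they miss things now and then, are a little off and sometimes report something else, mostly with a low value. They report only what shows in the picture. A call takes as long as a camera call. They do not tell look-alikes from the thing itself.
- silhouettes(camera, name): "pixels" (480x640 bool, what is visible of it) and "extent" ([left, top, right, bottom] in pixels, round what is visible of it).
The state is a dict: "time_s": time; "qpos": joint angles; "joint_velocities": joint speeds; "effort": joint torques, N m; "tool_pos": TCP position; "tool_rot": TCP orientation; "force": force on the tool from outside, world axes, zero at the start; "wrist_torque": the same for the moment, N m; "grip_width": finger opening in m; "grasp_force": force on a finger pad.
Only numpy, scipy, OpenCV 4.12 (cv2) and the standard library are available. Lean on these libraries where they do the work, as an engineer would, in place of code of your own. Each camera call takes 0.05 s, during which the arm holds its last target. There are 200 camera calls.

TASK

Move the queue on in the four-bay sample tray: slide the blue carrier into the empty, green-marked inspection bay, then slide the yellow carrier into the bay that the blue one has just left. Each must end fully in its bay, flat on the tray floor and let go; slide them along the floor, do not lift them out. Leave the white carrier in its bay.

Things in the scene. Friction and masses are not known exactly. Their poses are not given: they have to be found in the camera images.
- tray: Square tray fixed to the bench at any yaw, dark floor 6 mm thick, aluminium walls 8 mm thick, 18 mm high, 176 x 176 mm inside, no partitions. Origin: centre of its underside; x, y along its sides. Bay centres at x, y = +/-44 mm: (-44,-44) empty, a green square on its floor; yellow starts at (+44,+44), blue and white at (+44,-44) and (-44,+44) in either order.
- blue_carrier: Loose BLUE plate 80 x 80 x 18 mm, 0.25 kg, in its middle an upright black round knob 22 mm across, 50 mm tall (its top 68 mm above the plate's underside); 4 brass bushes fixed at x, y = +/-27 mm, 16 mm across, 10 mm tall. Origin: centre of the underside; x, y along its sides. Slides easily, about 8 mm play in its lane.
- yellow_carrier: Loose YELLOW carrier, otherwise the same as the blue one; same origin and axes. Starts in the bay diagonally opposite the green-marked one.
- white_carrier: Loose WHITE carrier, otherwise the same as the blue one; same origin and axes. It stays in its bay. (An orange carrier lying outside the tray is not needed.)
Things that resemble listed ones, but are neither listed nor needed, are in the scene too. There is more than one size of the blue_carrier; the job needs the middle-sized.

How it is judged:
By the outcome, as a careful person would: the job done as asked, in the order asked, and still so for the second after the job is handed in, with the robot touching nothing.
It also fails if it takes over 42 s, if anything falls off the work surface, if the arm or the gripper's body presses on something with over 40 N, if the wrist force passes 120 N, or if a joint passes its speed limit or range.

## Working session

There is one attempt and no reset: what is moved stays moved. The work goes in short steps, Python scripts to look and compute and a tool call to move; the robot and the scene stay as the last step left them, time stands still between calls to the robot, and variables do not carry over. Pictures are saved under pics/ and viewed, at most 10 in all, crops included, and the job is handed in when it is done.

Besides the shell and the picture viewer there is one more tool, called after ">>>" as name(argument=value, ...), one argument or row to a line, values as JSON. play_rows: Moves the arm, as the interface text tells. Its arguments: {"type":"object","properties":{"steps":{"type":"array","items":{"type":"array","items":{"type":"array","items":{"type":"number"}}}},"force":{"type":"number"}},"required":["steps"]}

```bash
mkdir -p pics; ls
cat > h.py <<'E'
import numpy as np, cv2
from cell import get_obs, read_camera, sign_off, silhouettes
def pix2world(c,u,v,z):
    K=np.array(c["intrinsics"]);V=np.array(c["view"])
    d=np.array([(u-K[0,2])/K[0,0],(v-K[1,2])/K[1,1]]);s=d.copy()
    for _ in range(20): s=d/(1+c["k1"]*(s@s))
    R=V[:3,:3];o=-R.T@V[:3,3];r=R.T@np.array([s[0],-s[1],-1])
    return o+r*(z-o[2])/r[2]
def w2pix(c,p):
    K=np.array(c["intrinsics"]);V=np.array(c["view"]);q=V[:3,:3]@np.array(p)+V[:3,3]
    s=np.array([q[0],-q[1]])/-q[2];s=s*(1+c["k1"]*(s@s))
    return K[0,0]*s[0]+K[0,2],K[1,1]*s[1]+K[1,2]
def save(c,n): cv2.imwrite("pics/"+n,c["frame"][:,:,::-1])
E
python3 - <<'E'
from h import *
o=get_obs();print({k:np.round(v,3) for k,v in o.items()})
c=read_camera("top");save(c,"top0.png")
print(c["intrinsics"],c["k1"],np.round(c["view"],3))
for n in ["tray","blue_carrier","yellow_carrier","white_carrier"]:
    for d in silhouettes("top",n):
        m=d["pixels"].astype(np.uint8);ys,xs=np.nonzero(m)
        print(n,round(d["p"],2),d["extent"],m.sum(),pix2world(c,xs.mean(),ys.mean(),.024).round(3),cv2.minAreaRect(np.c_[xs,ys].astype(np.float32)))
E
```

```text
pics
{'time_s': np.float64(0.0), 'qpos': array([66.126, 18.439, -4.015, 83.175,  1.296, 78.541, -3.259]), 'joint_velocities': array([ 0.077, -0.026,  0.   ,  0.011, -0.064, -0.065,  0.041]), 'effort': array([-1.0000e-03, -4.9129e+01, -4.0400e-01, -3.1253e+01, -6.4000e-02,
        4.4000e-02,  0.0000e+00]), 'tool_pos': array([ 0.271, -0.59 ,  0.221]), 'tool_rot': array([-1.7989e+02,  7.0000e-03,  2.4685e+01]), 'force': array([ 0.297, -0.039,  0.652]), 'wrist_torque': array([-0.029,  0.017, -0.033]), 'grasp_force': np.float64(0.0), 'grip_width': np.float64(0.087)}
[[559.24098936   0.         326.96875634]
 [  0.         559.24098936 226.78263876]
 [  0.           0.           1.        ]] -0.15271338233908135 [[-0.025 -1.     0.008 -0.023]
 [ 0.986 -0.024  0.166 -0.51 ]
 [-0.165  0.012  0.986 -0.831]
 [ 0.     0.     0.     1.   ]]
tray 0.9 [279.8, 156.7, 427.4, 299.3] 6668 [ 0.533 -0.088  0.024] ((352.83544921875, 224.1324005126953), (119.64025115966797, 120.73857879638672), 74.20759582519531)
blue_carrier 0.82 [355.9, 212.1, 417.2, 270.7] 2497 [ 0.486 -0.13   0.024] ((386.80181884765
[... 261 characters left out ...]
carrier 0.72 [292.5, 177.2, 350.5, 238.1] 2445 [ 0.548 -0.022  0.024] ((318.02398681640625, 205.36798095703125), (50.07999801635742, 49.75999450683594), 73.73979187011719)
blue_carrier 0.7 [320.5, 91.5, 359.0, 133.4] 1163 [ 0.707 -0.058  0.024] ((336.9300231933594, 111.33419799804688), (35.05501937866211, 34.623130798339844), 30.25643539428711)
yellow_carrier 0.69 [303.9, 229.7, 364.6, 289.1] 2537 [ 0.463 -0.044  0.024] ((333.1003112792969, 257.4410705566406), (51.1285400390625, 50.846370697021484), 73.61045837402344)
white_carrier 0.81 [288.4, 174.7, 347.3, 234.6] 2469 [ 0.548 -0.022  0.024] ((318.0779724121094, 204.92660522460938), (50.477447509765625, 50.38166427612305), 73.3007583618164)
```

View pics/top0.png

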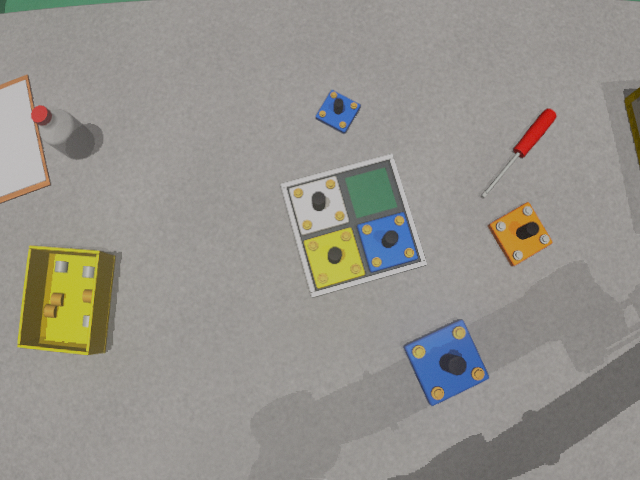

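The top view shows the tray with white at (318,205), the green empty bay at (372,192), yellow at (334,258) and blue at (388,242). The tray is yawed about 14.5°, and blue slides along roughly +x to reach green. The other blue plates are the large one at (446,362) and the small one at (338,111), both outside the tray. I'll go above the blue carrier first.

>>> play_rows(
  steps=[
    [[0.032,-0.027,0,0,0,0,0.087],[0.032,-0.027,0,0,0,0,0.087],[0.032,-0.027,0,0,0,0,0.087],[0.032,-0.027,0,0,0,0,0.087],[0.032,-0.027,0,0,0,0,0.087],[0.032,-0.027,0,0,0,0,0.087],[0.032,-0.027,0,0,0,0,0.087],[0.032,-0.027,0,0,0,0,0.087],[0.032,-0.027,0,0,0,0,0.087],[0.032,-0.027,0,0,0,0,0.087],[0.032,-0.027,0,0,0,0,0.06],[0.032,-0.027,0,0,0,0,0.05]],
  ],
)

```text
time_s: 1.45
tool_pos: [0.4855, -0.1343, 0.2228]
tool_rot: [180.0, -0.0, 24.7]
force: [0.3, -0.1, 0.8]
grip_width: 0.0781
grasp_force: 0.0
```

>>> play_rows(
  steps=[
    [[0,0,0,0,0,0.089,0.05],[0,0,0,0,0,0.089,0.05],[0,0,0,0,0,0,0.05],[0,0,0,0,0,0,0.05]],
  ],
)

```text
time_s: 1.85
tool_pos: [0.4849, -0.136, 0.2225]
tool_rot: [180.0, 0.0, 14.6]
force: [-0.3, 0.3, 0.3]
grip_width: 0.0519
grasp_force: 0.0
```

Run:
```python
from h import *
o=get_obs();print({k:np.round(o[k],3) for k in ["time_s","tool_pos","tool_rot","grip_width"]})
c=read_camera("wrist");save(c,"w0.png")
np.save("w0.npy",c,allow_pickle=True)
for n in ["blue_carrier","yellow_carrier","white_carrier"]:
    for d in silhouettes("wrist",n):
        m=d["pixels"].astype(np.uint8);ys,xs=np.nonzero(m)
        r=cv2.minAreaRect(np.c_[xs,ys].astype(np.float32))
        w=np.array([pix2world(c,*p,.024)[:2] for p in cv2.boxPoints(r)])
        print(n,round(d["p"],2),d["extent"],m.sum(),"boxctr",w.mean(0).round(4),"sides",np.linalg.norm(np.diff(w,axis=0),axis=1).round(3),"ang",np.degrees(np.arctan2(*(w[1]-w[0])[::-1])).round(1))
```

```text
{'time_s': np.float64(1.85), 'tool_pos': array([ 0.485, -0.136,  0.222]), 'tool_rot': array([1.79998e+02, 1.10000e-02, 1.45830e+01]), 'grip_width': np.float64(0.052)}
blue_carrier 0.73 [295.2, 383.6, 396.6, 419.6] 3737 boxctr [ 0.2985 -0.2146] sides [0.105 0.047 0.109] ang -75.5
blue_carrier 0.55 [265.1, 160.0, 358.9, 250.5] 8027 boxctr [ 0.4902 -0.1306] sides [0.079 0.081 0.084] ang -75.4
yellow_carrier 0.79 [164.4, 161.6, 259.2, 249.7] 8064 boxctr [ 0.4667 -0.045 ] sides [0.082 0.081 0.088] ang -74.3
white_carrier 0.89 [155.2, 55.3, 259.5, 152.0] 9472 boxctr [ 0.5503 -0.0225] sides [0.081 0.079 0.086] ang -75.8
```

View pics/w0.png

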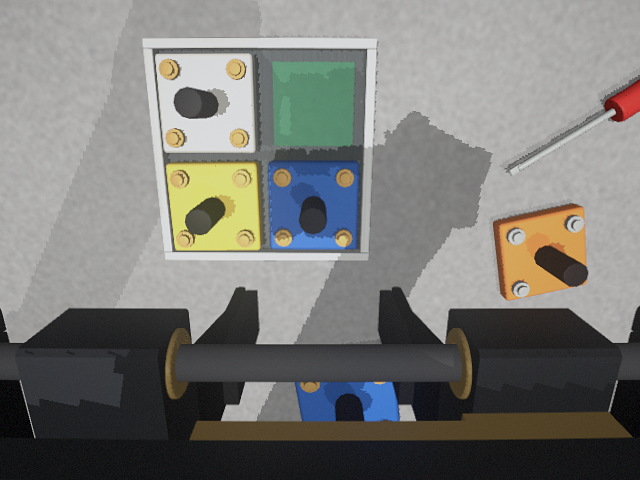

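The wrist view shows blue at (314,206), yellow at (213,206), white at (208,104) and the green square at (315,104). All three carriers agree with the top-view estimate. I'll descend on the blue knob, staying above the bushes.

>>> play_rows(
  steps=[
    [[0.005,-0.004,0.03,0,0,0,0.05],[0,0,0.04,0,0,0,0.05],[0,0,0.04,0,0,0,0.05],[0,0,0.03,0,0,0,0.05],[0,0,0.02,0,0,0,0.05],[0,0,0.015,0,0,0,0.05],[0,0,0.006,0,0,0,0.05],[0,0,0,0,0,0,0.05]],
  ],
)

```text
time_s: 2.85
tool_pos: [0.4883, -0.1307, 0.0409]
tool_rot: [-179.9, 0.1, 14.5]
force: [1.2, 0.2, 0.3]
grip_width: 0.0497
grasp_force: 0.0
```

Run:
```python
from h import *
c=np.load("w0.npy",allow_pickle=True).item()
for z in (.018,.024):
    w=np.array([pix2world(c,*p,z)[:2] for p in [(143,39),(377,39),(368,260),(165,260)]])
    print("tray",z,w.mean(0).round(4),np.linalg.norm(w-np.roll(w,1,0),axis=1).round(4))
f=cv2.cvtColor(c["frame"],cv2.COLOR_RGB2HSV);g=cv2.inRange(f,(60,70,40),(95,255,255));g[:,:240]=0;g[160:]=0
ys,xs=np.nonzero(g);r=cv2.minAreaRect(np.c_[xs,ys].astype(np.float32))
w=np.array([pix2world(c,*p,.006)[:2] for p in cv2.boxPoints(r)]);print("green",w.mean(0).round(4),np.linalg.norm(w-np.roll(w,1,0),axis=1).round(4))
w=np.array([pix2world(c,*p,.024)[:2] for p in [(269,161.5),(358,161.5),(360,250),(271,251)]]);print("blue",w.mean(0).round(4),np.linalg.norm(w-np.roll(w,1,0),axis=1).round(4))
c=read_camera("wrist");save(c,"w1.png")
```

```text
tray 0.018 [ 0.5191 -0.0773] [0.1901 0.1898 0.1894 0.1908]
tray 0.024 [ 0.5199 -0.0779] [0.187  0.1867 0.1863 0.1877]
green [ 0.5725 -0.1088] [0.0698 0.0686 0.0697 0.0723]
blue [ 0.4886 -0.1315] [0.081  0.0765 0.0801 0.0815]
```

View pics/w1.png

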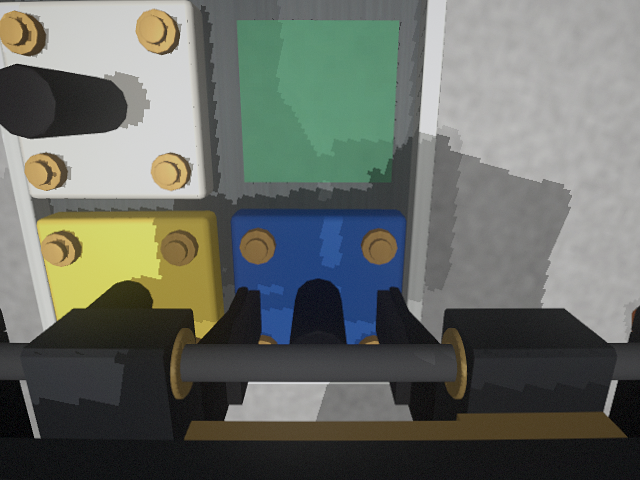

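The fingers straddle the blue knob, at (318,310). The green bay centre is 87 mm ahead along tool x. I'll close gently, slide and check.

>>> play_rows(
  force=15,
  steps=[
    [[0,0,0,0,0,0,0.015],[0,0,0,0,0,0,0.015],[0,0,0,0,0,0,0.015],[0,0,0,0,0,0,0.015],[0,0,0,0,0,0,0.015],[0,0,0,0,0,0,0.015]],
  ],
)

```text
time_s: 3.5
tool_pos: [0.489, -0.1308, 0.0419]
tool_rot: [180.0, -0.0, 14.5]
force: [-1.4, 0.2, 2.6]
grip_width: 0.0215
grasp_force: 15.0
```

>>> play_rows(
  steps=[
    [[0.004,0,0,0,0,0,0.015],[0.008,0,0,0,0,0,0.015],[0.01,0,0,0,0,0,0.015],[0.01,0,0,0,0,0,0.015],[0.01,0,0,0,0,0,0.015],[0.01,0,0,0,0,0,0.015],[0.01,0,0,0,0,0,0.015],[0.01,0,0,0,0,0,0.015],[0.008,0,0,0,0,0,0.015],[0.005,0,0,0,0,0,0.015],[0.002,0,0,0,0,0,0.015],[0,0,0,0,0,0,0.015]],
  ],
)

```text
time_s: 4.7
tool_pos: [0.5718, -0.1101, 0.0418]
tool_rot: [180.0, 0.2, 14.4]
force: [-4.6, -1.7, 7.2]
grip_width: 0.0213
grasp_force: 15.0
```

>>> play_rows(
  steps=[
    [[0,0,0,0,0,0,0.05],[0,0,0,0,0,0,0.05],[0,0,0,0,0,0,0.05],[0,0,0,0,0,0,0.05],[0,0,-0.015,0,0,0,0.05],[0,0,-0.03,0,0,0,0.05],[0,0,-0.04,0,0,0,0.05],[0,0,-0.04,0,0,0,0.05],[-0.022,-0.022,-0.03,0,0,0,0.05],[-0.033,-0.033,0,0,0,0,0.05],[-0.033,-0.034,0,0,0,0,0.05],[0,0,0,0,0,0,0.05]],
  ],
)

```text
time_s: 5.9
tool_pos: [0.4612, -0.0414, 0.1972]
tool_rot: [179.9, 0.1, 14.7]
force: [-0.0, -0.5, 0.2]
grip_width: 0.0501
grasp_force: 0.0
```

Run:
```python
from h import *
o=get_obs();print({k:np.round(o[k],3) for k in ["time_s","tool_pos","tool_rot","grip_width"]})
c=read_camera("wrist");save(c,"w2.png")
for n in ["blue_carrier","yellow_carrier","white_carrier"]:
    for d in silhouettes("wrist",n):
        m=d["pixels"].astype(np.uint8);ys,xs=np.nonzero(m)
        r=cv2.minAreaRect(np.c_[xs,ys].astype(np.float32))
        w=np.array([pix2world(c,*p,.024)[:2] for p in cv2.boxPoints(r)])
        print(n,round(d["p"],2),d["extent"],"boxctr",w.mean(0).round(4),"sides",np.linalg.norm(np.diff(w,axis=0),axis=1).round(3),"ang",np.degrees(np.arctan2(*(w[1]-w[0])[::-1])).round(1))
```

```text
{'time_s': np.float64(5.9), 'tool_pos': array([ 0.461, -0.041,  0.197]), 'tool_rot': array([1.79896e+02, 1.48000e-01, 1.47420e+01]), 'grip_width': np.float64(0.05)}
blue_carrier 0.79 [387.9, 391.3, 414.4, 420.6] boxctr [ 0.3013 -0.1659] sides [0.02  0.039 0.021] ang -68.8
blue_carrier 0.77 [381.7, 53.8, 495.1, 161.0] boxctr [ 0.5706 -0.1096] sides [0.079 0.083 0.08 ] ang 16.5
yellow_carrier 0.56 [274.0, 166.0, 371.7, 260.6] boxctr [ 0.4666 -0.0441] sides [0.078 0.08  0.084] ang -75.3
yellow_carrier 0.34 [270.7, 49.4, 378.7, 156.1] boxctr [ 0.5504 -0.0222] sides [0.078 0.079 0.084] ang -75.2
yellow_carrier 0.29 [255.0, 30.0, 511.4, 270.8] boxctr [ 0.5211 -0.0787] sides [0.187 0.185 0.19 ] ang 11.9
white_carrier 0.59 [270.9, 51.1, 378.7, 155.4] boxctr [ 0.5511 -0.022 ] sides [0.078 0.079 0.084] ang -75.2
```

View pics/w2.png

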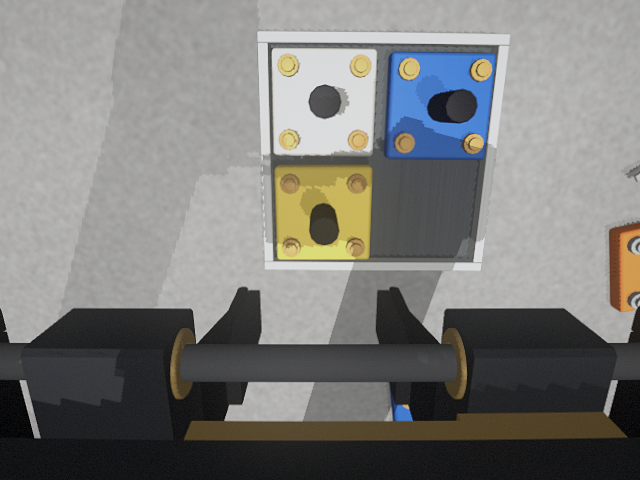

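Blue sits square in the green bay at (441,106), white is unmoved, and the lane for yellow is free. I'll descend on yellow.

>>> play_rows(
  steps=[
    [[0.004,0.004,0.03,0,0,0,0.05],[0,0,0.04,0,0,0,0.05],[0,0,0.035,0,0,0,0.05],[0,0,0.025,0,0,0,0.05],[0,0,0.018,0,0,0,0.05],[0,0,0.008,0,0,0,0.05],[0,0,0,0,0,0,0.05],[0,0,0,0,0,0,0.015],[0,0,0,0,0,0,0.015],[0,0,0,0,0,0,0.015],[0,0,0,0,0,0,0.015],[0,0,0,0,0,0,0.015]],
  ],
)

```text
time_s: 7.3
tool_pos: [0.4709, -0.0467, 0.0413]
tool_rot: [-180.0, -0.1, 14.5]
force: [-1.0, 2.6, 4.5]
grip_width: 0.0216
grasp_force: 15.0
```

>>> play_rows(
  steps=[
    [[-0.001,0.004,0,0,0,0,0.015],[0,0.008,0,0,0,0,0.015],[0,0.01,0,0,0,0,0.015],[0,0.01,0,0,0,0,0.015],[0,0.01,0,0,0,0,0.015],[0,0.01,0,0,0,0,0.015],[0,0.01,0,0,0,0,0.015],[0,0.01,0,0,0,0,0.015],[0,0.008,0,0,0,0,0.015],[0,0.004,0,0,0,0,0.015],[0,0.002,0,0,0,0,0.015],[0,0,0,0,0,0,0.015]],
  ],
)

```text
time_s: 8.5
tool_pos: [0.4915, -0.1304, 0.0412]
tool_rot: [-180.0, -0.0, 14.5]
force: [-1.7, 4.0, 6.5]
grip_width: 0.0216
grasp_force: 15.0
```

Next I'll release, rise, back off and inspect.

>>> play_rows(
  steps=[
    [[0,0,0,0,0,0,0.05],[0,0,0,0,0,0,0.05],[0,0,0,0,0,0,0.05],[0,0,0,0,0,0,0.05],[0,0,-0.015,0,0,0,0.05],[0,0,-0.03,0,0,0,0.05],[0,0,-0.04,0,0,0,0.05],[0,0,-0.04,0,0,0,0.05],[-0.02,-0.02,-0.04,0,0,0,0.05],[-0.01,-0.02,-0.01,0,0,0,0.05],[0,0,0,0,0,0,0.05],[0,0,0,0,0,0,0.05]],
  ],
)

```text
time_s: 9.7
tool_pos: [0.452, -0.1004, 0.2156]
tool_rot: [179.9, -0.0, 14.5]
force: [-0.6, 0.0, -0.5]
grip_width: 0.0497
grasp_force: 0.0
```

Run:
```python
from h import *
o=get_obs();print({k:np.round(o[k],3) for k in ["time_s","tool_pos","tool_rot","grip_width"]})
c=read_camera("wrist");save(c,"w3.png")
t=np.radians(14.5);u=np.array([np.cos(t),np.sin(t)]);v=np.array([-u[1],u[0]]);T=np.array([.519,-.0773])
for n in ["blue_carrier","yellow_carrier","white_carrier"]:
    for d in silhouettes("wrist",n):
        m=d["pixels"].astype(np.uint8);ys,xs=np.nonzero(m)
        r=cv2.minAreaRect(np.c_[xs,ys].astype(np.float32))
        w=np.array([pix2world(c,*p,.024)[:2] for p in cv2.boxPoints(r)]);q=w.mean(0)-T
        print(n,round(d["p"],2),"tray",(1e3*np.array([q@u,q@v])).round(1),"sides",np.linalg.norm(np.diff(w,axis=0),axis=1).round(3),"ang",np.degrees(np.arctan2(*(w[1]-w[0])[::-1])).round(1))
```

```text
{'time_s': np.float64(9.7), 'tool_pos': array([ 0.452, -0.1  ,  0.216]), 'tool_rot': array([ 1.79905e+02, -1.60000e-02,  1.44950e+01]), 'grip_width': np.float64(0.05)}
blue_carrier 0.79 tray [ 41.8 -45.9] sides [0.078 0.079 0.083] ang -75.3
blue_carrier 0.79 tray [-238.5  -76.9] sides [0.098 0.105 0.106] ang -69.6
yellow_carrier 0.9 tray [-44.  -44.5] sides [0.077 0.08  0.082] ang -75.4
yellow_carrier 0.71 tray [1.1 1.1] sides [0.187 0.189 0.218] ang -75.5
white_carrier 0.96 tray [43.7 46. ] sides [0.078 0.079 0.083] ang -75.7
white_carrier 0.59 tray [1.6 0.7] sides [0.186 0.188 0.217] ang -75.5
```

View pics/w3.png

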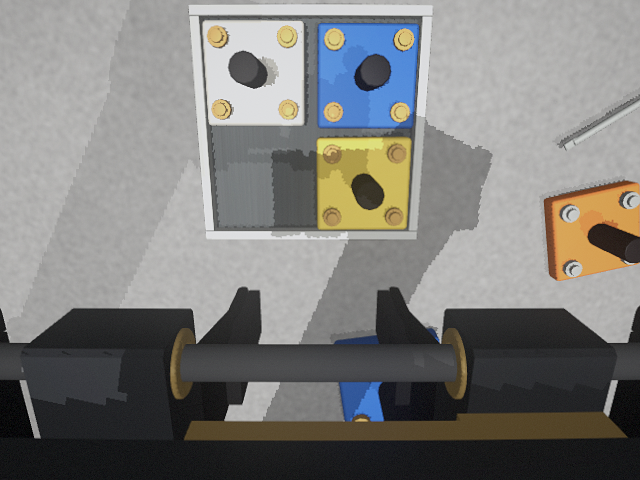

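The last view shows blue at (368,75) in the green-marked bay and yellow at (364,184) in blue's old bay. White at (254,73) is unmoved. All are flat and within about 2 mm of their bay centres, with the gripper clear, so I'm handing in.

```bash
python3 -c "
from cell import sign_off
print(sign_off())"
```

```text
the job is handed in; nothing more can be done
None
```

The job is handed in: blue is in the green-marked bay, yellow is in the bay blue left, and white is still in its bay, with both moved carriers let go and about 10 s of the 42 s used.

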